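Pack a sample tube under a meter in a kit tray and lock them in

ROBOT

A 6-joint arm with a two-finger parallel gripper is mounted at the origin on a cart in front of the work surface, level with it; the furniture and walls round the work are solid. World frame = base frame: x ahead of the robot, y to its left, z up, the work surface at z = 0. Lengths are in m, angles in degrees, forces in N, time in s.
With the tool pointing down it reaches from about 0.325 to 0.85 m from the base axis. Payload 15.5 kg.
Tool frame: the origin (TCP) lies midway between the tips of the shut fingers; the grasp point (between the pads) lies 19 mm behind it; z points along the fingers, y is the line along which they close (so a half turn about z gives the same grasp; the last joint's range is limited). The gripper opens to 91 mm and grips with 3 to 60 N. Pads are 32 mm wide; open, the fingers measure 118 mm over their backs; the gripper's body (76 mm by 178 mm) begins 60 mm behind the grasp point.
Start: joints at [-72.451, 28.281, 77.091, -0, 74.628, -5.472], TCP at [0.244, -0.575, 0.214] pointing down, gripper open.
Joint ranges: [-166.48, 166.48], [-47.26, 123.95], [12.59, 153.08], [-70.14, 250.14], [6.76, 159.57], [-176.63, 176.63]. Speed limits (degrees/s): [108.29, 108.29, 147.25, 172.46, 172.46, 172.46].

INTERFACE

Orientations are given as a 3x3 rotation matrix whose columns are the frame's x, y, z axes.
In Python, from bench import ctrl gives the robot as it stands. The module is installed in compiled form; this text tells all that it offers. Calls block until the motion is done:
- ctrl.goto(position, orientation): joint-space move of the TCP to a pose.
- ctrl.move_l(position, vel=0.15, ori=None, contact_N=None): straight line of the TCP; ori=None keeps the orientation; vel is the mean speed in m/s. With contact_N (N) it stops when the force on the tool has changed by that much, and returns True; else False.
- ctrl.movej(angles): joint-space move.
- ctrl.command_gripper(opening): opening from 0.0 (shut) to 1.0 (fully open); the grip force is fixed at half the most; returns when the fingers have stopped.
- ctrl.sleep(seconds).
- ctrl.ik(position, orientation): joint angles nearest the present ones, or None.
- ctrl.read_camera(name): name is "scene" or "top"; returns the picture (384x512x3 uint8, blue, green, red); there is no depth.
- ctrl.camera_params(name): a dict with "fx", "fy", "cx", "cy" (pixels), "pose" (4x4, takes a point from camera to world coordinates). Camera axes: x right, y up, looking along -z (the intrinsics and any distortion apply to the point x, -y, -z); pixel columns grow to the right and rows downward; lengths in m; the calibration is good to about 2 mm. A picture is of the moment at which its call begins. camera_params takes no time and is no camera call.
A pose or a line that the arm cannot do raises ctrl.MotionError and nothing moves.
- ctrl.sign_off(): hands the job in; it is judged then, once.
Readings, each from a call of its own:
- ctrl.current_t(): time.
- ctrl.current_q(): joint angles.
- ctrl.current_dq(): joint speeds.
- ctrl.current_effort(): joint torques, N m.
- ctrl.current_tool_pos(): TCP position.
- ctrl.current_eef_rot(): TCP orientation.
- ctrl.current_contact_force(): force on the tool from outside, world axes, zero at the start.
- ctrl.current_wrist_torque(): the same for the moment, N m.
- ctrl.current_grip_width(): opening from 0.0 (shut) to 1.0 (fully open).
- ctrl.current_grasp_force(): force on a finger pad.
Only numpy, scipy, OpenCV 4.12 (cv2) and the standard library are available. Lean on these libraries where they do the work, as an engineer would, in place of code of your own. Each camera call takes 0.05 s, during which the arm holds its last target. There are 200 camera calls.

TASK

Pack the kit tray with the blue holders: gently lay the blue-capped sample tube in the low cradle at the bottom, then gently lay the hand meter, keys up, across over it so that it sits fully down inside the lips of the raised seat. Then swing the orange keeper over the meter as far as it goes, and leave everything else on the bench alone.

Things in the scene. Friction and masses are not known exactly. Their poses are not given: they have to be found in the camera images.
- tray: Fixed kit tray on the bench: aluminium base plate 136 (x) x 152 (y) x 8 mm with blue plastic holders. Origin at the centre of its underside, z up; heights below are over the underside. A grey pivot post, 14 mm thick, 58 high, stands at x = -40, y = -42; else nothing stands above the plate with |y| < 47 but the low cradle.
- cradle (a point): Middle of the low cradle's floor (tray origin, 8 mm up, tray axes). The tube lies along x: four cheeks at |x| = 30 to 42 leave 26 mm in y, end stops at x = +-56, all 20 high. For |x| < 30 the tube's sides are free for fingers out to the seat blocks at y = +-48: open the fingers only part way there.
- seat (a point): Middle of the raised seat (tray origin, 34 mm up, tray axes), 6 mm above the tube. The meter lies along y on two blocks at |y| = 48 to 64, tops at 34; lips up to 44 round 52 mm in x by 128 in y take its 44 x 120 body (lips at the blocks only; long sides open for |y| < 47). Both ends have a 20 mm notch for the probe, so it may point either way.
- tube_centre (a point): Centre (half-way up) of the loose white sample tube with a blue cap, lying down: 103 mm long along its own y, 20 mm wide (x) and 20 mm high (z); it does not roll. About 20 g. Seated, this point is 18 mm above the tray's underside, over the tray's origin.
- meter_centre (a point): Centre (half-way up) of the body of the loose light-grey hand meter, lying keys up (z): body 120 mm along its own x, 44 wide (y), 22 high (z); a probe 12 mm thick sticks out 18 mm at the +x end. About 160 g. Seated, this point is 45 mm above the tray's underside, over the tray's origin; its top is at 56.
- keeper (a joint): Angle (rad) of the orange keeper, a flat turn-button on the grey post (tray x = -40, y = -42). 0: it points to tray -y, clear of the seat; grows counter-clockwise from above; 1.57 (stop): it points to tray +x across the seated meter, 2.5 mm above it. 4.5 thick, 48 mm long. Starts open, -0.55 to 0.1; light friction (about 1 N at the knob) keeps it where it is left.
- keeper_knob (a point): Middle of the keeper's upright round orange knob, 12 mm in diameter, 14.5 mm high (63 to 77.5 over the tray's underside; this point at 70.5), 40 mm from the pivot axis. It can be pushed sideways or pinched from above.
- stopper: Bystander: red-brown rubber stopper, 28 dia x 26 high mm; origin at the centre of its underside. Leave alone.
- bottle: Bystander: white bottle with blue cap, 60 dia x 132 high mm; origin at the centre of its underside. Leave alone.
- timer: Bystander: white square timer, 62 x 62 x 18 mm; origin at the centre of its underside. Leave alone.
- beaker: Bystander: clear beaker, 59 dia x 72 high mm; origin at the centre of its underside. Leave alone.
- cuvettes: Bystander: blue-green box with lid, 68 x 110 x 46 mm; origin at the centre of its underside. Leave alone.
- tape: Bystander: tan roll of tape, 61 dia x 18 mm; origin at the centre of its underside. Leave alone.
- tweezers: Bystander: steel tweezers, 14 x 122 x 9 mm; origin at the centre of its underside. Leave alone.

How it is judged (in metres and radians):
On the way, in this order (a step that is already met when the one before it is completed fails the run):
1. the tube lies in the low cradle (x of tube_centre in the frame of tray between -0.008 and 0.008 m and y of tube_centre in the frame of tray between -0.006 and 0.006 m and z of tube_centre in the frame of tray between 0.014 and 0.0205 m and angle between the y axis of tube_centre and the x axis of tray, either way round below 0.15 rad), for 0.2 s.
2. the meter lies fully down in the raised seat over the tube, still in its cradle (all of step 1 and x of meter_centre in the frame of tray between -0.007 and 0.007 m and y of meter_centre in the frame of tray between -0.008 and 0.008 m and z of meter_centre in the frame of tray between 0.041 and 0.0475 m and angle between the x axis of meter_centre and the y axis of tray, either way round below 0.2 rad and angle between meter_centre's own z axis and vertical below 0.06 rad), for 0.2 s.
3. the keeper is swung across the meter (all of step 2 and value of joint keeper above 1.35 rad), for 0.2 s.
At the end, for the whole second after the job is handed in: The tube lies on the floor of the low cradle (centred within 8 mm along and 6 mm across), the meter lies level, keys up, on the seat inside its lips over the tube (within 7 mm across, 8 mm along, not riding on a lip), and the keeper is turned across it to at least 1.35 rad of 1.57 (all of step 3); the robot touches nothing.
It fails at once if a bystander is shifted by more than 25 mm (distance of any of stopper, bottle, timer, beaker, cuvettes, tape, tweezers from where it was at the start of the episode above 0.025 m).
It fails at once if the tube or the meter is dropped or pressed hard on the tray (over 40 N) (contact force between any of tube, meter and tray above 40 N).
It also fails if it takes over 70 s, if anything falls off the work surface, if the arm or the gripper's body presses on something with over 40 N, if the wrist force passes 120 N, or if a joint passes its speed limit or range.

## Working session

There is one attempt and no reset: what is moved stays moved. The work goes in short steps, each a Python script; the robot and the scene stay as the last script left them, time stands still between calls to the robot, and variables do not carry over. Pictures are saved under pics/ and viewed, at most 13 in all, crops included, and the job is handed in when it is done.

```bash
mkdir -p pics
python3 - <<'E'
from bench import ctrl
import cv2,numpy as np
for n in("scene","top"):
    im=ctrl.read_camera(n);cv2.imwrite(f"pics/{n}0.png",im)
    p=ctrl.camera_params(n);print(n,{k:(np.round(v,4).tolist()) if k!='x' else v for k,v in p.items()})
print(ctrl.current_t(),ctrl.current_eef_rot())
E
```

```text
scene {'fx': 381.3847, 'fy': 381.3847, 'cx': 252.6979, 'cy': 191.057, 'pose': [[-0.8554, 0.349, -0.3827, 0.0249], [-0.5178, -0.5898, 0.6197, 1.0212], [-0.0094, 0.7282, 0.6852, 0.9963], [0.0, 0.0, 0.0, 1.0]]}
top {'fx': 362.7656, 'fy': 362.7656, 'cx': 252.7262, 'cy': 190.532, 'pose': [[-0.0245, 0.9907, -0.1341, 0.4355], [-0.9996, -0.0257, -0.0075, 0.1977], [-0.0109, 0.1339, 0.9909, 1.0987], [0.0, 0.0, 0.0, 1.0]]}
0.1 [[ 9.20365734e-01  3.91058528e-01 -3.79168756e-04]
 [ 3.91058709e-01 -9.20365182e-01  1.00894119e-03]
 [ 4.55813370e-05 -1.07687215e-03 -9.99999419e-01]]
```

View pics/scene0.png

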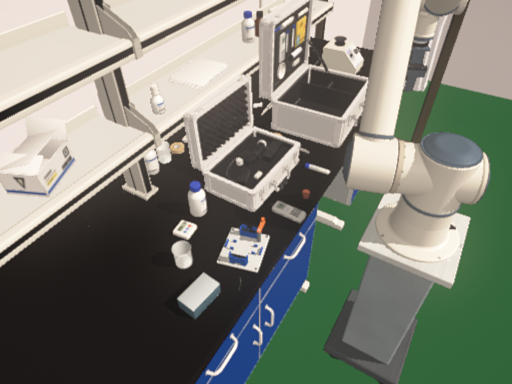

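View pics/top0.png

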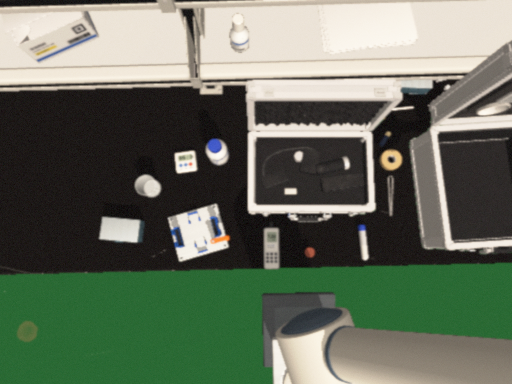

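Top view: tray at about (198,232), meter at (272,247), tube at (363,242) with its cap up-image. The open cases are behind the parts. I'll crop for detail.

```bash
cat > h.py <<'E'
from bench import ctrl
import cv2,numpy as np
P={n:ctrl.camera_params(n) for n in("scene","top")}
def ray(n,uv,z):
    p=P[n];d=p["pose"][:3,:3]@np.array([(uv[0]-p["cx"])/p["fx"],-(uv[1]-p["cy"])/p["fy"],-1]);o=p["pose"][:3,3]
    return (o+d*(z-o[2])/d[2])
def proj(n,X):
    p=P[n];c=p["pose"][:3,:3].T@(np.asarray(X,float)-p["pose"][:3,3])
    return np.array([p["cx"]+p["fx"]*c[0]/-c[2],p["cy"]-p["fy"]*c[1]/-c[2]])
E
python3 - <<'E'
import cv2,numpy as np
a=cv2.imread("pics/top0.png");b=cv2.imread("pics/scene0.png")
t=cv2.resize(a[200:272,160:235],None,fx=8,fy=8,interpolation=2)
cv2.imwrite("pics/c1.png",t)
u=cv2.resize(a[218:275,255:380],None,fx=6,fy=6,interpolation=2)
cv2.imwrite("pics/c2.png",u)
cv2.imwrite("pics/c3.png",cv2.resize(b[150:280,210:340],None,fx=4.6,fy=4.6,interpolation=2))
E
```

```text
(no output)
```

View pics/c1.png

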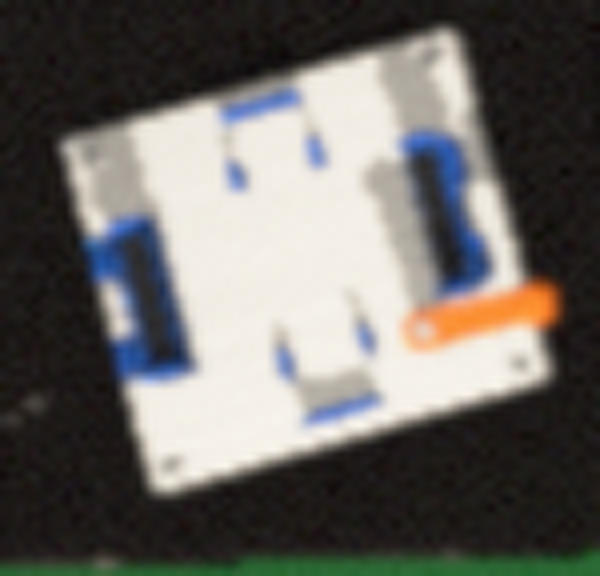

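View pics/c2.png

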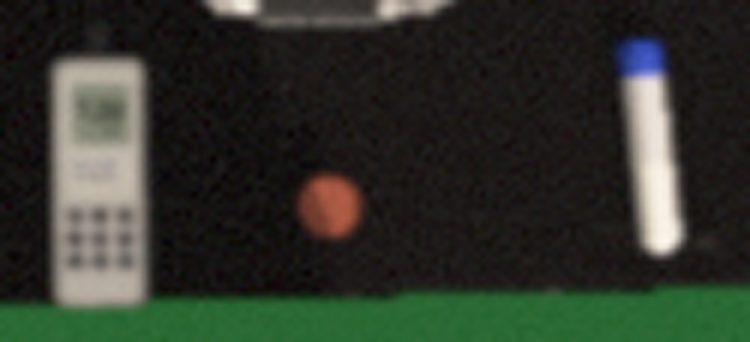

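View pics/c3.png

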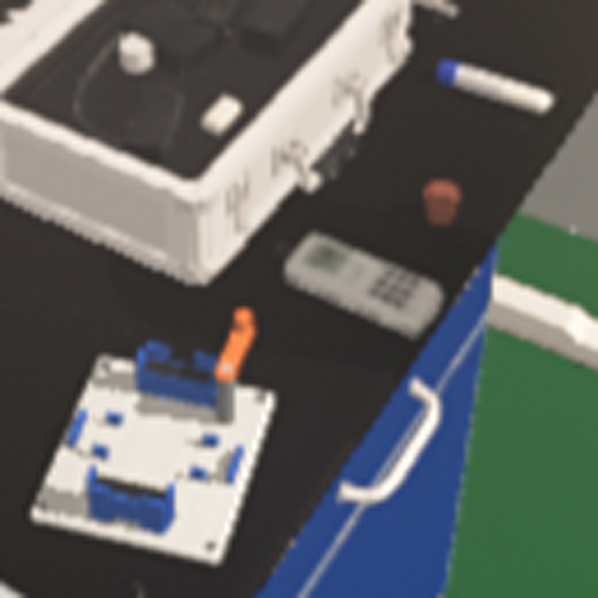

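Crops show: tray corners (in full image) near (167.7,217.5), (216.9,203.5), (228.7,247.5), (179,262). The keeper points to image right, which is tray -y, so tray +x is image up. The meter's probe points up-image, and the tube's cap also points up.

Run:
```python
from h import *
a=cv2.imread("pics/top0.png");b=cv2.imread("pics/scene0.png")
def comp(im,box,f):
    x0,y0,x1,y1=box;s=im[y0:y1,x0:x1];m=f(s.astype(int)).astype(np.uint8)*255
    m=cv2.resize(m,None,fx=1,fy=1)
    cs,_=cv2.findContours(m,cv2.RETR_EXTERNAL,cv2.CHAIN_APPROX_NONE)
    c=max(cs,key=cv2.contourArea);return c.reshape(-1,2)+[x0,y0]
def rect(n,c,z):
    w=np.array([ray(n,p,z)[:2] for p in cv2.convexHull(c.astype(np.int32)).reshape(-1,2)],np.float32)
    return cv2.minAreaRect(w)
grey=lambda s:(s.min(2)>90)&(s.max(2)-s.min(2)<50)
print("meter top",rect("top",comp(a,(255,218,290,275),grey),.022))
br=lambda s:(s.max(2)>90)&~((s[...,1]>s[...,0]+20)&(s[...,1]>s[...,2]+20))
print("tube top",rect("top",comp(a,(350,215,380,265),br),.012))
print("tray top",rect("top",comp(a,(160,195,235,266),grey),.008))
# scene checks
print("tube sc",rect("scene",comp(b,(298,158,335,176),br),.012))
print("meter sc",rect("scene",comp(b,(268,198,308,225),grey),.022))
C=(np.array([(62,140),(455,28),(550,380),(152,495)])+.5)/8-.5+[160,200]
w=np.array([ray("top",c,.008)[:2] for c in C]);print("corners",w.round(4).tolist(),w.mean(0))
print([np.linalg.norm(w[i]-w[(i+1)%4]).round(4) for i in range(4)],[np.degrees(np.arctan2(*(w[i]-w[j])[::-1])).round(1) for i,j in((0,3),(1,2),(0,1),(3,2))])
C=(np.array([(103,357),(275,395),(222,562),(33,518)])+.5)/4.6-.5+[210,150]
w=np.array([ray("scene",c,.008)[:2] for c in C]);print("sc corners",w.round(4).tolist(),w.mean(0))
for n,p,o,f in(("top",(423,329),(160,200),8),("scene",(225,368),(210,150),4.6)):
    print("pivot",ray(n,(np.array(p)+.5)/f-.5+o,.0625))
for n,p,o,f in(("top",(545,300),(160,200),8),("scene",(243,317),(210,150),4.6)):
    print("knob",ray(n,(np.array(p)+.5)/f-.5+o,.0775))
print("stopper",ray("top",(np.array((330,206))+.5)/6-.5+[255,218],.02))
for k,p in dict(caseL=(248,213),caseR=(373,213),latch=(330,219)).items(): print(k,ray("top",p,.1))
print("edge",ray("top",(300,268),0),ray("top",(200,270),0))
```

```text
meter top ((0.4103959798812866, 0.15631714463233948), (0.04129594564437866, 0.11597852408885956), 88.35699462890625)
tube top ((0.41968682408332825, -0.11690014600753784), (0.10334094613790512, 0.02213352732360363), 2.7476630210876465)
tray top ((0.46238094568252563, 0.3739394545555115), (0.1395299881696701, 0.15589715540409088), 14.84134578704834)
tube sc ((0.42251279950141907, -0.11516810953617096), (0.10956200957298279, 0.03311773017048836), 1.8319112062454224)
meter sc ((0.40732377767562866, 0.1644342988729477), (0.05826897546648979, 0.12335848808288574), 88.6321792602539)
corners [[0.5092, 0.4651], [0.5478, 0.3166], [0.4155, 0.2827], [0.377, 0.4308]] [0.46238396 0.37378966]
[np.float64(0.1535), np.float64(0.1366), np.float64(0.153), np.float64(0.1366)] [np.float64(14.6), np.float64(14.4), np.float64(104.6), np.float64(104.6)]
sc corners [[0.5441, 0.3189], [0.4156, 0.2854], [0.3748, 0.4304], [0.5046, 0.4659]] [0.45977358 0.37516055]
pivot [0.43542858 0.3231547  0.0625    ]
pivot [0.43623726 0.32245277 0.0625    ]
knob [0.44442038 0.27858695 0.0775    ]
knob [0.44289164 0.28608105 0.0775    ]
stopper [0.39587275 0.04383612 0.02      ]
caseL [0.5086079  0.21980294 0.1       ]
caseR [ 0.49992397 -0.12329874  0.1       ]
latch [ 0.48645331 -0.00468928  0.1       ]
edge [0.34879335 0.07149709 0.        ] [0.34999762 0.36856507 0.        ]
```

```bash
cat >> h.py <<'E'
T=np.array([.4622,.3740]);YAW=14.5
def down(a):  # tool y along world angle a (deg), z down
    y=np.array([np.cos(np.radians(a)),np.sin(np.radians(a)),0]);z=np.array([0,0,-1.]);return np.c_[np.cross(y,z),y,z]
def tw(x,y,yaw=None):
    c,s=np.cos(np.radians(YAW)),np.sin(np.radians(YAW));return T+[c*x-s*y,s*x+c*y]
def st(m):
    print(m,"t%.1f"%ctrl.current_t(),np.round(ctrl.current_tool_pos(),4),"w%.3f"%ctrl.current_grip_width(),"g%.1f"%ctrl.current_grasp_force(),np.round(ctrl.current_contact_force(),1))
def best(p,a):  # choose half-turn with least joint-6 excursion
    o=[(abs(q[5]),k) for k in(0,180) if (q:=ctrl.ik(p,down(a+k))) is not None]
    return down(a+min(o)[1])
E
python3 - <<'E'
from h import *
print("bottle",ray("top",(214,146),.132),"case2",ray("top",(420,248),.1),ray("top",(413,140),.15))
ctrl.move_l([.22,-.40,.25])
p=[.4203,-.1163]
R=best(p+[.1],93.3);print(R.round(2).tolist())
ctrl.goto(p+[.1],R);st("above")
print(ctrl.move_l(p+[.004],vel=.08,contact_N=8));st("down")
ctrl.command_gripper(0.0);st("grip")
ctrl.move_l(p+[.25]);st("up")
q=[*tw(0,0),.25]
R=best(q,90+YAW);ctrl.goto(q,R);st("over")
ctrl.move_l([*tw(0,0),.09]);st("low")
cv2.imwrite("pics/s1.png",ctrl.read_camera("scene"));cv2.imwrite("pics/t1.png",ctrl.read_camera("top"))
E
python3 -c "
import cv2,numpy as np
b=cv2.imread('pics/s1.png')[195:280,200:290];a=cv2.imread('pics/t1.png')[190:275,155:245]
cv2.imwrite('pics/c4.png',cv2.resize(np.hstack([b,a]),None,fx=4.4,fy=4.4,interpolation=2))"
```

```text
bottle [0.69213271 0.30798674 0.132     ] case2 [ 0.40205746 -0.24349566  0.1       ] [ 0.68924122 -0.22731197  0.15      ]
[[1.0, 0.06, 0.0], [0.06, -1.0, 0.0], [0.0, 0.0, -1.0]]
above t2.9 [ 0.4206 -0.1171  0.1002] w1.004 g0.0 [-0.2 -0.1  0.2]
False
down t4.2 [ 0.4205 -0.1164  0.0043] w0.999 g0.0 [0.3 0.1 0.2]
grip t5.3 [ 0.4203 -0.1163  0.004 ] w0.208 g30.0 [-0.6 -0.2  0.2]
up t7.1 [ 0.42   -0.1162  0.2494] w0.214 g30.0 [ 0.5 -0.1 -0.9]
over t9.2 [0.4625 0.3735 0.25  ] w0.216 g30.0 [-0.8 -0.1  0.6]
low t10.4 [0.4627 0.3743 0.0908] w0.211 g30.0 [-0.1 -0.2 -0.3]
```

View pics/c4.png

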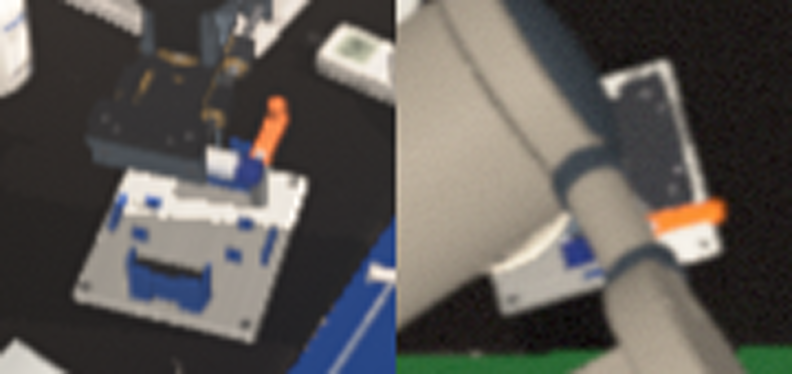

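Scene view: the tube is gripped over the tray, and the gripper body is clear of the keeper. Next, lower gently with contact sensing.

```bash
python3 - <<'E'
from h import *
ctrl.move_l([*tw(0,0),.04],vel=.1)
r=ctrl.move_l([*tw(0,0),.0115],vel=.02,contact_N=4);st(("down",r))
z=ctrl.current_tool_pos()[2]
if z<.015:
    ctrl.command_gripper(.42);st("open")
    ctrl.move_l([*tw(0,0),.12]);st("up")
    q=[*tw(0,0),.25];ctrl.move_l(q)
    m=[.4104,.1568]
    R=best(m+[.15],88.4);ctrl.goto([*m,.2],R);ctrl.command_gripper(1.0);st("over meter")
    cv2.imwrite("pics/s2.png",ctrl.read_camera("scene"));cv2.imwrite("pics/t2.png",ctrl.read_camera("top"))
E
python3 -c "
import cv2,numpy as np
b=cv2.imread('pics/s2.png')[195:280,200:310];a=cv2.imread('pics/t2.png')[190:275,155:235]
cv2.imwrite('pics/c5.png',cv2.resize(np.hstack([b,a]),None,fx=4.2,fy=4.2,interpolation=2))"
```

```text
('down', True) t12.5 [0.4622 0.374  0.012 ] w0.211 g30.0 [-0.2 -0.1  6.8]
open t13.0 [0.4617 0.3737 0.0114] w0.418 g0.0 [-0.1  0.3 -0.5]
up t13.8 [0.4618 0.3737 0.1192] w0.420 g0.0 [ 0.5  0.6 -0.1]
over meter t16.7 [0.4104 0.1568 0.2   ] w1.002 g0.0 [-0.5 -0.1 -0.4]
```

View pics/c5.png

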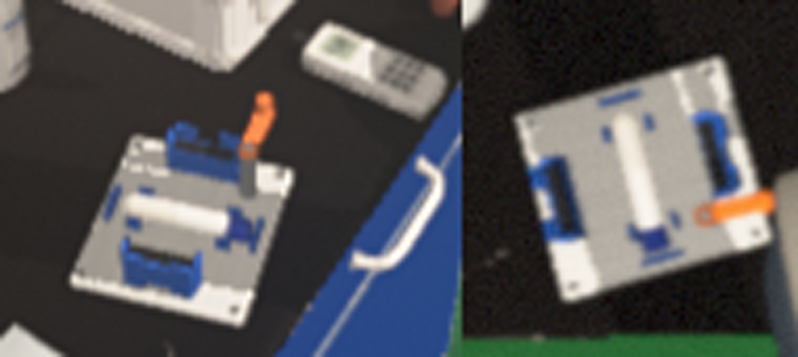

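Both views show the tube in the cradle between the cheeks and the stops. Next, pick up the meter.

```bash
python3 - <<'E'
from h import *
m=[.4104,.1568]
ctrl.move_l([*m,.06]);r=ctrl.move_l([*m,.004],vel=.06,contact_N=8);st(("down",r))
ctrl.command_gripper(0.0);st("grip")
ctrl.move_l([*m,.06],vel=.06);st("lift")
ctrl.move_l([*m,.2])
q=[*tw(0,0),.2];R=best(q,YAW);print(np.round(ctrl.ik(q,R),1))
ctrl.goto(q,R);ctrl.move_l([*tw(0,0),.13]);st("over")
cv2.imwrite("pics/s3.png",ctrl.read_camera("scene"));cv2.imwrite("pics/t3.png",ctrl.read_camera("top"))
E
python3 -c "
import cv2,numpy as np
b=cv2.imread('pics/s3.png')[165:280,190:310];a=cv2.imread('pics/t3.png')[180:275,155:245]
a=cv2.copyMakeBorder(a,0,20,0,0,0)
cv2.imwrite('pics/c6.png',cv2.resize(np.hstack([b,a]),None,fx=3.8,fy=3.8,interpolation=2))"
```

```text
('down', False) t18.9 [0.4106 0.1568 0.0042] w0.997 g0.0 [ 0.8  1.1 -0.5]
grip t19.7 [0.4103 0.1568 0.004 ] w0.481 g30.0 [ 0.4  0.1 -0.1]
lift t20.8 [0.4102 0.1567 0.0597] w0.477 g30.0 [-0.5  0.1 -2.2]
[33.2 26.6 82.6 -0.  70.8 18.7]
over t24.0 [0.4626 0.3741 0.1307] w0.477 g30.0 [ 0.3  0.2 -1.1]
```

View pics/c6.png

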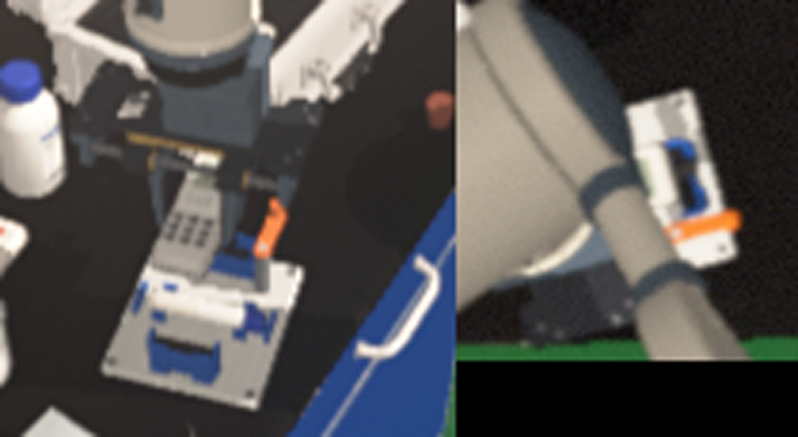

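Scene view: the meter is held keys-up, aligned across the tray, and clear of the keeper. Both camera estimates of the grasp along the meter agree to within about 1 mm, so I'll lower it.

```bash
python3 - <<'E'
from h import *
ctrl.move_l([*tw(0,0),.065],vel=.08)
r=ctrl.move_l([*tw(0,0),.037],vel=.02,contact_N=5);st(("down",r))
if ctrl.current_tool_pos()[2]<.0415:
    ctrl.command_gripper(.62);st("open")
    ctrl.move_l([*tw(0,0),.2]);st("up")
    ctrl.goto([.40,.20,.25],ctrl.current_eef_rot());ctrl.command_gripper(0.0)
    cv2.imwrite("pics/s4.png",ctrl.read_camera("scene"));cv2.imwrite("pics/t4.png",ctrl.read_camera("top"))
E
python3 -c "
import cv2,numpy as np
b=cv2.imread('pics/s4.png')[195:280,200:290];a=cv2.imread('pics/t4.png')[190:275,155:245]
cv2.imwrite('pics/c7.png',cv2.resize(np.hstack([b,a]),None,fx=4.4,fy=4.4,interpolation=2))"
```

```text
('down', True) t26.3 [0.4621 0.374  0.038 ] w0.479 g30.0 [-0.4 -1.3  7. ]
open t26.8 [0.4616 0.3736 0.0373] w0.623 g0.0 [0.6 0.3 0.7]
up t28.0 [0.4618 0.3737 0.1991] w0.620 g0.0 [0.4 1.  0.1]
```

View pics/c7.png

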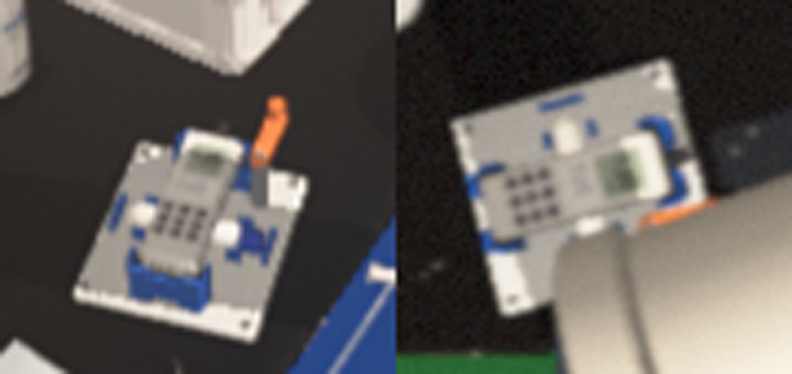

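Both views show the meter seated inside the lips over the tube, and contact came at the expected TCP height of 38 mm. The keeper is still open at about -0.06 rad. Next, push its knob along the arc with shut fingers.

```bash
cat > k.py <<'E'
from h import *
PV=(tw(-.040,-.042)+np.array([.4357,.3229]))/2;print("pivot",PV)
def kp(th,d,z):
    e=np.radians(th+YAW);r=np.array([np.sin(e),-np.cos(e)]);t=np.array([np.cos(e),np.sin(e)])
    return [*(PV+.040*r-d*t),z]
E
python3 - <<'E'
from k import *
for z in(.08,.1,.12,.14): print(z,ray("top",(248,213),z)[:2],ray("scene",(255.6,190.2),z)[:2])
R=down(YAW-3)
for k in(0,180):
    q=ctrl.ik(kp(-3,.045,.15),down(YAW-3+k));print(None if q is None else np.round(q,1))
if np.sum(ctrl.current_eef_rot()[:,1]*R[:,1])<0: K=180
else: K=0
ctrl.goto(kp(-3,.042,.15),down(YAW-3+K));st("pre")
r=ctrl.move_l(kp(-3,.042,.066),vel=.06,contact_N=5);st(("low",r))
if not r:
    for th in [-3]+list(range(10,81,14)):
        r=ctrl.move_l(kp(th,.0195,.066),vel=.05,ori=down(YAW+th+K),contact_N=10);st((th,r))
        if r: break
    else:
        r=ctrl.move_l(kp(80,.0195-.018,.066),vel=.02,contact_N=5);st(("end",r))
    cv2.imwrite("pics/s5.png",ctrl.read_camera("scene"));cv2.imwrite("pics/t5.png",ctrl.read_camera("top"))
E
python3 -c "
import cv2,numpy as np
b=cv2.imread('pics/s5.png')[195:280,200:290];a=cv2.imread('pics/t5.png')[190:275,155:245]
cv2.imwrite('pics/c8.png',cv2.resize(np.hstack([b,a]),None,fx=4.4,fy=4.4,interpolation=2))"
```

```text
pivot [0.43484503 0.3231113 ]
0.08 [0.51007148 0.22024558] [0.53010805 0.18364871]
0.1 [0.5086079  0.21980294] [0.51908132 0.20193038]
0.12 [0.50714432 0.21936031] [0.50805459 0.22021205]
0.14 [0.50568074 0.21891767] [0.49702786 0.23849372]
[ 27.5  21.8 101.1  -0.   57.1  16. ]
[  27.5   21.8  101.1   -0.    57.1 -164. ]
pre t30.4 [0.4017 0.2753 0.1505] w0.004 g0.0 [-0.  -0.2  0.1]
('low', False) t31.9 [0.4019 0.2756 0.0663] w0.008 g0.0 [0.1 0.  0.1]
(-3, False) t32.5 [0.4236 0.2799 0.0659] w0.010 g0.0 [-0.1 -0.8  0.2]
(10, False) t32.9 [0.4334 0.2785 0.066 ] w0.005 g0.0 [0.7 0.8 0. ]
(24, False) t33.3 [0.4441 0.2796 0.0659] w0.003 g0.0 [0.1 1.  0.6]
(38, False) t33.7 [0.4543 0.2832 0.0659] w0.002 g0.0 [ 0.6  0.3 -0.2]
(52, False) t34.1 [0.4633 0.2892 0.0659] w0.006 g0.0 [ 0.  -0.1 -0.4]
(66, False) t34.5 [0.4707 0.2971 0.0659] w0.004 g0.0 [ 0.2 -0.7 -0.2]
(80, False) t34.9 [0.4759 0.3066 0.0659] w0.008 g0.0 [-0.3  0.9 -0.3]
('end', True) t35.5 [0.4755 0.3174 0.0658] w0.003 g2.7 [ 2.  -5.3  3.3]
```

View pics/c8.png

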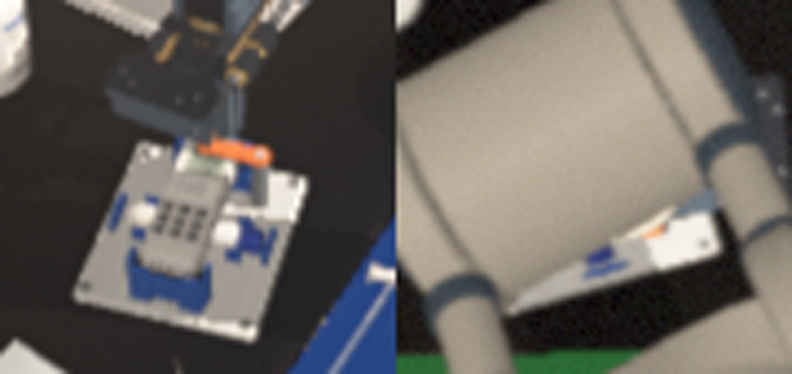

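The keeper now lies across the meter, and the tool met the stop. I'll back off the way it came, lift clear, and measure the keeper from an unobstructed picture.

Run:
```python
from k import *
ctrl.move_l(kp(80,.030,.066),vel=.05);ctrl.move_l(kp(80,.030,.25))
ctrl.goto([.40,.0,.3],ctrl.current_eef_rot());st("clear")
s=ctrl.read_camera("scene");a=ctrl.read_camera("top");cv2.imwrite("pics/s6.png",s);cv2.imwrite("pics/t6.png",a)
for n,im,(x0,y0,x1,y1) in(("top",a,(160,195,240,265)),("scene",s,(200,195,290,280))):
    h=cv2.cvtColor(im[y0:y1,x0:x1],cv2.COLOR_BGR2HSV);m=cv2.inRange(h,(4,130,120),(20,255,255))
    ys,xs=np.nonzero(m);w=np.array([ray(n,(x+x0,y+y0),.065)[:2] for x,y in zip(xs,ys)],np.float32)
    d=cv2.fitLine(w,2,0,.01,.01).ravel();c=w.mean(0)
    print(n,len(w),c,"keeper rad line %.2f centroid %.2f"%tuple((np.arctan2(v[1],v[0])-np.radians(YAW)+np.pi/2)for v in(d[:2]*np.sign(d[0]),c-PV)))
cv2.imwrite('pics/c9.png',cv2.resize(np.hstack([s[195:280,200:290],a[190:275,155:245]]),None,fx=4.4,fy=4.4,interpolation=2))
```

```text
pivot [0.43484503 0.3231113 ]
clear t38.7 [0.4004 0.0005 0.2999] w0.002 g0.0 [-0.3  0.9 -0.9]
top 74 [0.45749277 0.32887414] keeper rad line 1.66 centroid 1.57
scene 58 [0.45817882 0.33152837] keeper rad line 1.31 centroid 1.66
```

View pics/c9.png

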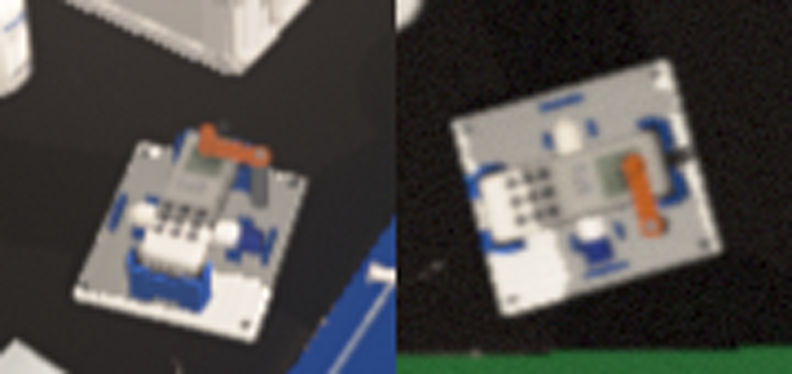

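The top view puts the keeper at about 1.57–1.66 rad, which is at its stop. The scene line reading is skewed by the knob's height. The tube and meter are still seated and the arm is clear, so I'm handing it in.

```bash
python3 -c "
from bench import ctrl
print(ctrl.sign_off())"
```

```text
the job is handed in; nothing more can be done
None
```

I packed the tray and handed the job in at about 39 s: the tube is in the cradle, the meter is seated over it, the keeper is at its stop, and the arm touched no bystander; the sign-off gave no verdict.

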